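Fetch the salt pot from behind the tall bottles

TASK

The low white salt pot with the wooden lid, at the back of the condiment tray, is penned in by the two bottles and the pepper mill: stand those three on the chopping board, then take out the salt pot and stand it in the middle of the kitchen scale's round plate. Then put each of the three back on the tray exactly where it stood before. Keep them all upright, set them down rather than drop them, and leave the spice jar, mug and tumbler where they are.

Things in the scene. Friction and masses are not known exactly. Their poses are not given: they have to be found in the camera images.
- oil_bottle: Slim upright green glass bottle, paper label, steel pourer, 360 g, loose. Body 58 mm across to height 88 mm; round neck 27 mm across (29 at its steel collar) from 120 to 162 mm; thin spout to 183 mm. Origin: centre of its underside. Grip the neck from above at 145 mm height. Starts on one of the three places round the salt pot.
- soy_bottle: Stout upright amber glass bottle, paper label, black screw cap, 300 g, loose. Body 62 mm across to height 68 mm; cap 36 mm across from 104 to 140 mm (the top). Origin: centre of its underside. Grip the cap from above at 125 mm height. Starts on one of the three places round the salt pot.
- pepper_mill: Upright turned dark wood pepper mill, 240 g, loose. Foot 58 mm across, waist 34 mm, shoulder 50 mm at 100 to 108 mm height, then a straight head 45 mm across from 120 to 146 mm; steel button on top to 170 mm. Origin: centre of its underside. Grip the head from above at 133 mm height. Starts on one of the three places round the salt pot.
- salt_pot: Low round white ceramic pot with a fast wooden lid, 220 g, loose. 56 mm across, 58 mm high, 68 mm with the lid button. Origin: centre of its underside. At the back of the tray (tray +x); a tall thing 67 mm off, centre to centre, on tray +y, -y and -x leaves no room for fingers until cleared. Then grip its wall from above, closing along tray y, 36 mm above its underside.
- tray: Fixed wooden condiment tray, 160 mm (its x) by 220 mm (its y); floor 6 mm above the counter, rim 14 mm above the counter, 6 mm thick. Origin: centre of its underside, at counter height; z up. The two bottles, mill, salt pot and spice jar stand on its floor.
- board: Fixed light wood chopping board lying flat, 250 mm (its x) by 190 mm (its y), 15 mm thick: the side area, left or right of the tray. Things stand on it with their centres at least 10 mm inside its edge. Origin: centre of its underside. Beyond it, over 500 mm to the left and right of the robot's centre line, stand a hob with a pan (150 mm high) and a dish basket (125 mm).
- scale: Fixed flat white kitchen scale, 190 mm (its x) by 150 mm (its y), casing top 21 mm above the counter, dark display near its -x edge, round steel weighing plate 110 mm across with its top 35 mm above the counter. Origin: at counter height right under the plate's centre; z up. On the side of the tray away from the board.
- spice_jar: Small clear jar of red-brown spice with a steel lid, 39 mm across, 46 mm high, loose, in the front corner of the tray (tray -x, +y). It stays there. Origin: centre of its underside.
- mug: Blue ceramic mug, 80 mm across, handle to its +y, 88 mm high, loose, on the counter between robot and tray. It stays there. Origin: centre of its underside.
- tumbler: Plain glass tumbler, 68 mm across, 95 mm high, loose, on the counter beyond the tray to the right. It stays there. Origin: centre of its underside. (A bowl, plates and a soap bottle, up to 185 mm high, stand at the far edge, over 770 mm ahead of the robot.)
Things that resemble listed ones, but are neither listed nor needed, are in the scene too. What is shaped like the pepper_mill but red or yellow is not meant.

How it is judged:
By the outcome, as a careful person would: the job done as asked, in the order asked, and still so for the second after the job is handed in, with the robot touching nothing.
It also fails if it takes over 144 s, if anything falls off the work surface, if the arm or the gripper's body presses on something with over 40 N, if the wrist force passes 120 N, or if a joint passes its speed limit or range.

ROBOT

A 7-joint arm with a two-finger parallel gripper is mounted at the origin on the work surface. World frame = base frame: x ahead of the robot, y to its left, z up, the work surface at z = 0. Lengths are in mm, angles in rad, forces in N, time in s.
With the tool pointing down it reaches from about 400 to 925 mm from the base axis. Payload 5.6 kg.
Tool frame: the origin (TCP) lies midway between the tips of the shut fingers; the grasp point (between the pads) lies 19 mm behind it; y points along the fingers, z is the direction in which the jaws open and shut, and the axes are right-handed (so a half turn about y gives the same grasp; the last joint's range is limited). The gripper opens to 85 mm and grips with 20 to 120 N. Pads are 22 mm wide; open, the fingers measure 114 mm over their backs; the gripper's body (76 mm by 85 mm) begins 54 mm behind the grasp point. The pads swing forward as they close: fully open they stand 13 mm farther back than shut.
Start: joints at [-1.367, 0.468, -0.012, 1.603, 0.006, 1.071, -0.056], TCP at [158.837, 630.301, 231.29] pointing down, gripper open.
Joint ranges: [-2.53, 2.53], [-0.31, 2.02], [-1.57, 1.55], [0.28, 2.44], [-1.29, 4.43], [0.15, 1.84], [-2.92, 2.92]. Speed limits (rad/s): [2.57, 2.57, 3.14, 3.14, 3.14, 3.14, 3.14].

INTERFACE

Orientations are given as a unit quaternion [w, x, y, z].
In Python, from workcell import bot, read_camera gives the robot as it stands.
- The arm moves only by the tool carry_out, never from a script. Its argument "steps" is a list of rows, each a list of 4 numbers: the shift along the tool's x, y, z in m, then the turn about the tool's y in degrees. In form: [[tx, ty, tz, turn], ...]. A call has 1 to 20 rows; each row is the pose to reach, as a shift and turn from the pose commanded when the call began, along the tool's axes at that moment; what a row does not reach only later rows make up. A row lasts 1/10 s, in which the tool goes at most 50 mm and 8.59 degrees, less where a joint would pass 70% of its speed; a pose out of reach is approached as far as the arm can. A call with a gripper value outside its range is refused whole. "fingers" is the closure, from 0 (fully open) to 1 (shut), set as the call begins (left out, the last holds). The fingers move at their own pace and stop on an object; "force" is the grip in N (left out, the last holds). Time passes only in rows, so rows that repeat a pose let the fingers close. It gives the time, the measured TCP pose, the force and the opening at its end, in the units of the state.
- bot.get_state(): the state, without advancing time (a new reading comes with each control period).
- read_camera(name): name is "side" or "top" or "wrist"; returns a dict with "frame" (480x640x3 uint8, red, green, blue), "fx", "fy", "cx", "cy" (pixels), "R" (3x3) and "t" (3): a world point X has camera coordinates R X + t; the wrist camera has in their place "mount" (4x4, takes a point from camera to tool coordinates, whose origin is the TCP and whose axes are the tool frame's). Camera axes: x right, y down, z forward; pixel columns grow to the right and rows downward; lengths in mm; the calibration is good to about 2 mm. A picture is of the moment at which its call begins: read the wrist's pose just before it. There is no depth.
- bot.hand_in(): hands the job in, once; it reports no verdict.
The state is a dict: "t": time; "joint_positions": joint angles; "qd": joint speeds; "joint_efforts": joint torques, N m; "tcp_pos": TCP position; "tool_rot": TCP orientation; "wrist_force": force on the tool from outside, world axes, zero at the start; "ft_torque": the same for the moment, N m; "finger_gap": finger opening in mm.
Only numpy, scipy, OpenCV 4.12 (cv2) and the standard library are available. Lean on these libraries where they do the work, as an engineer would, in place of code of your own. Each camera call takes 0.05 s, during which the arm holds its last target. There are 200 camera calls.

## Working session

There is one attempt and no reset: what is moved stays moved. The work goes in short steps, Python scripts to look and compute and a tool call to move; the robot and the scene stay as the last step left them, time stands still between calls to the robot, and variables do not carry over. Pictures are saved under pics/ and viewed, about 12 in all and at most 16, crops included, and the job is handed in when it is done.

Besides the shell and the picture viewer there is one more tool, called after "Request:" by a JSON object that holds its "name" and its "arguments", one argument or row to a line. carry_out: Moves the arm, as the interface text tells. Its arguments: {"type":"object","properties":{"steps":{"type":"array","items":{"type":"array","items":{"type":"number"}}},"fingers":{"type":"number"},"force":{"type":"number"}},"required":["steps"]}

```bash
ls; mkdir -p pics; python3 - <<'E'
from workcell import bot, read_camera
import cv2
s=bot.get_state(); print(s)
for n in ("top","side"):
    c=read_camera(n); cv2.imwrite(f"pics/{n}0.png",c["frame"][:,:,::-1]); print(n,[c[k] for k in("fx","fy","cx","cy","R","t")])
w=read_camera("wrist"); print(w["mount"],w["fx"])
E
```

```text
pics
{'t': 0.0, 'joint_positions': array([-1.36699449,  0.46837873, -0.01157959,  1.60362552,  0.00601462,
        1.07138337, -0.05629926]), 'qd': array([-2.36922962e-05,  1.55920687e-03,  4.62832128e-05,  9.32918382e-04,
        8.86812952e-04,  1.80453808e-04,  2.65280246e-04]), 'joint_efforts': array([-6.04184606e-04, -5.32382548e+01,  2.12695368e-02, -2.51303208e+01,
        1.14408892e-02,  7.66213430e-03, -6.19318186e-06]), 'tcp_pos': array([158.74653374, 629.74715209, 230.33651829]), 'tool_rot': array([-0.70110401,  0.7023483 , -0.08708829,  0.08703831]), 'wrist_force': array([-0.41353784, -0.22555664,  0.5668531 ]), 'ft_torque': array([-0.07635312, -0.00346523, -0.01599665]), 'finger_gap': 85.17808436386618}
top [469.71261409092426, 469.71261409092426, 322.23707057900725, 236.63874118974198, array([[ 0.00925495, -0.99992062,  0.00855006],
       [-0.99134693, -0.01029458, -0.1308636 ],
       [ 0.13094124, -0.00726494, -0.99136351]]), array([-15.99305081, 576.33725402, 940.73761872])]
side [436.038087098571, 436.038087098571, 317.3839162169724, 237.552585768171, array([[-0.99303703, -0.11779028,  0.00170629],
       [-0.09255068,  0.77112843, -0.62991691],
       [ 0.07288232, -0.62568873, -0.77666066]]), array([561.57790963,  81.7609281 , 965.32927102])]
[[-5.01587359e-04  9.49903230e-01  3.12543761e-01 -7.94522625e+01]
 [ 6.49897293e-04 -3.12543425e-01  9.49903250e-01 -1.43249897e+02]
 [ 9.99999663e-01  6.79580807e-04 -4.60571706e-04  4.10100822e-01]
 [ 0.00000000e+00  0.00000000e+00  0.00000000e+00  1.00000000e+00]] 345.74365017004914
```

View pics/top0.png

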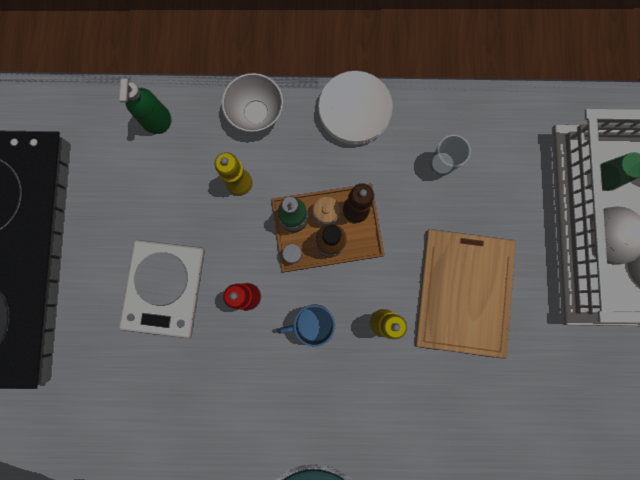

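View pics/side0.png

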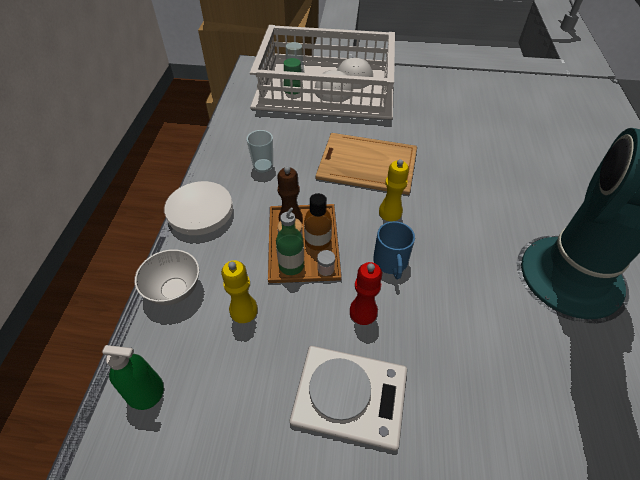

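```bash
cat > h.py <<'E'
import numpy as np, cv2
from workcell import bot, read_camera
from scipy.spatial.transform import Rotation as Ro
def ray(c,px,z):
    d=c["R"].T@np.array([(px[0]-c["cx"])/c["fx"],(px[1]-c["cy"])/c["fy"],1.]); o=-c["R"].T@c["t"]
    return o+d*(z-o[2])/d[2]
def proj(c,X):
    p=c["R"]@np.asarray(X,float)+c["t"]; return np.array([c["fx"]*p[0]/p[2]+c["cx"],c["fy"]*p[1]/p[2]+c["cy"]])
def tri(c1,p1,c2,p2):
    o=[];d=[]
    for c,p in((c1,p1),(c2,p2)):
        v=c["R"].T@np.array([(p[0]-c["cx"])/c["fx"],(p[1]-c["cy"])/c["fy"],1.]);d.append(v/np.linalg.norm(v));o.append(-c["R"].T@c["t"])
    P=[np.eye(3)-np.outer(v,v) for v in d]
    X=np.linalg.solve(P[0]+P[1],P[0]@o[0]+P[1]@o[1])
    return X,np.linalg.norm(P[0]@(X-o[0]))*2
def wristcam(s=None):
    s=s or bot.get_state(); w=read_camera("wrist"); q=s["tool_rot"]
    T=np.eye(4);T[:3,:3]=Ro.from_quat(np.r_[q[1:],q[0]]).as_matrix();T[:3,3]=s["tcp_pos"]
    M=np.linalg.inv(T@w["mount"]); w["R"]=M[:3,:3];w["t"]=M[:3,3]; return w
E
python3 - <<'E'
from h import *
t=read_camera("top");s=read_camera("side")
np.savez('cal.npz',**{k+n:v for n,c in(("t",t),("s",s)) for k,v in c.items()})
f=t["frame"]; cv2.imwrite("pics/c_top.png",cv2.resize(f[170:285,255:395,::-1],None,fx=5,fy=5,interpolation=cv2.INTER_CUBIC))
cv2.imwrite("pics/c_side.png",cv2.resize(s["frame"][155:290,255:355,::-1],None,fx=4.4,fy=4.4,interpolation=cv2.INTER_CUBIC))
hsv=cv2.cvtColor(f,cv2.COLOR_RGB2HSV)
wood=((hsv[...,0]<25)&(hsv[...,1]>90)&(hsv[...,2]>60)).astype(np.uint8); wood[:120]=0
cs=cv2.findContours(wood,cv2.RETR_EXTERNAL,cv2.CHAIN_APPROX_NONE)[0]
for c in sorted(cs,key=cv2.contourArea)[-4:]:
    P=np.array([ray(t,p[0],14.5)[:2] for p in c],np.float32)
    r=cv2.minAreaRect(P); print(cv2.contourArea(c),c.min((0,1)),c.max((0,1)),r, cv2.boxPoints(r).round().tolist())
E
```

```text
703.5 [224 283] [259 309] ((452.360595703125, 157.57217407226562), (54.15098571777344, 73.32015991210938), 1.538568377494812) [[424.0, 193.0], [426.0, 120.0], [480.0, 122.0], [478.0, 195.0]]
1091.0 [290 187] [353 222] ((644.84423828125, -13.716789245605469), (69.70111083984375, 137.635009765625), 9.57520866394043) [[599.0, 48.0], [622.0, -87.0], [691.0, -76.0], [668.0, 60.0]]
2638.5 [277 199] [383 271] ((583.322509765625, -23.237503051757812), (124.02735137939453, 219.1793670654297), 9.6969575881958) [[504.0, 74.0], [541.0, -142.0], [663.0, -121.0], [626.0, 95.0]]
10387.0 [416 230] [514 357] ((464.4247131347656, -314.17657470703125), (188.9340057373047, 248.0127716064453), 83.01038360595703) [[330.0, -393.0], [576.0, -423.0], [599.0, -236.0], [353.0, -205.0]]
```

View pics/c_top.png

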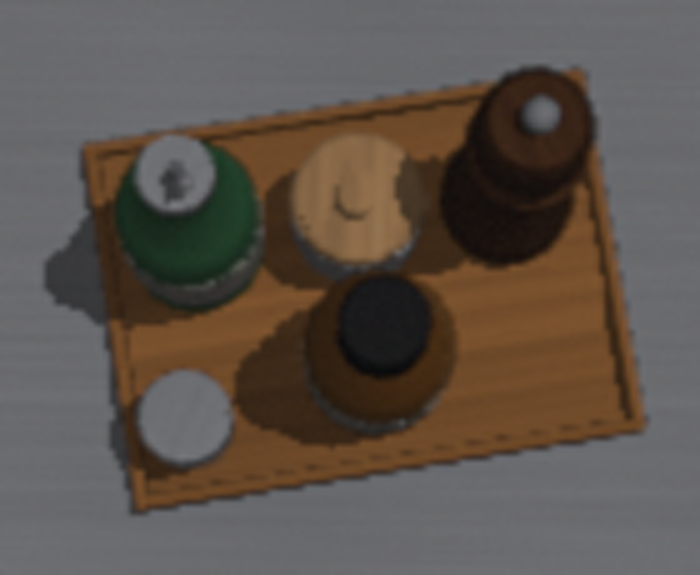

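View pics/c_side.png

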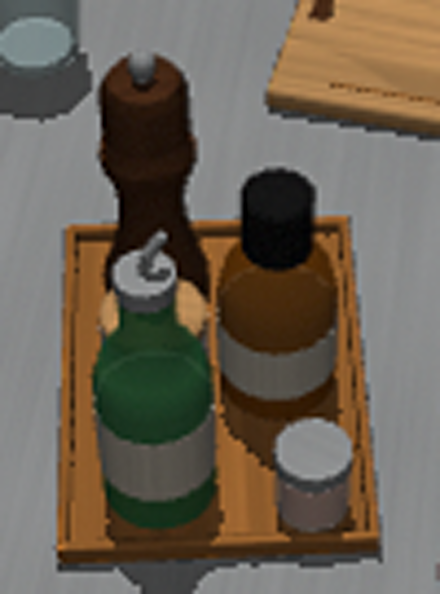

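```bash
python3 - <<'E'
from h import *
t=read_camera("top");s=read_camera("side")
f=lambda x,y:(x/5+255-.4,y/5+170-.4); g=lambda x,y:(x/4.4+255-.4,y/4.4+155-.4)
C=[ray(t,f(*p),14) for p in((85,147),(583,72),(643,430),(137,510))]
print("tray corners",np.round(C)[:,:2].tolist(),np.mean(C,0),[np.linalg.norm(C[i]-C[i-1]) for i in range(4)])
for i,j in((0,1),(3,2),(0,3),(1,2)): print(np.degrees(np.arctan2(*(C[j]-C[i])[[1,0]])))
Cs=[ray(s,g(*p),14) for p in((68,228),(350,217),(380,548),(58,552))]; print("side corners",np.round(Cs)[:,:2].tolist(),np.mean(Cs,0))
print("oil collar", ray(t,f(176,175),168), ray(s,g(143,270),168))
print("mill btn",ray(t,f(541,115),174),ray(s,g(142,68),170), "headdisc",ray(t,f(537,120),152))
print("soy cap",ray(t,f(387,320),146),ray(s,g(279,192),146), tri(t,f(387,320),s,g(279,192)))
print("salt",ray(t,f(353,198),64))
fr=t["frame"];
# plate ellipse
hsv=cv2.cvtColor(fr,cv2.COLOR_RGB2HSV)
g_=cv2.cvtColor(fr,cv2.COLOR_RGB2GRAY)[235:340,115:210]
cr=cv2.resize(g_,None,fx=4,fy=4,interpolation=cv2.INTER_CUBIC); 
print(g_[40,::4],g_[::6,46])
h=cv2.HoughCircles(cr,cv2.HOUGH_GRADIENT,1,50,param1=60,param2=20,minRadius=90,maxRadius=125);print(h)
if h is not None:
    for x,y,r in h[0][:3]: print("plate",ray(t,(x/4+115-.4,y/4+235-.4),35),r/4*940/469)
E
```

```text
tray corners [[660.0, 99.0], [696.0, -116.0], [540.0, -140.0], [504.0, 74.0]] [600.19761912 -20.73045631  14.        ] [np.float64(158.17566720560563), np.float64(217.97223789352748), np.float64(157.54977527238154), np.float64(217.3146511162556)]
-80.61207321396759
-80.4464685299536
-170.68533099713082
-170.9250968101951
side corners [[696.0, -111.0], [540.0, -138.0], [505.0, 82.0], [661.0, 103.0]] [600.37708073 -15.70925618  14.        ]
oil collar [617.47547387  50.18370632 168.        ] [619.0581135   51.05818453 168.        ]
mill btn [639.88985019 -82.21983374 174.        ] [640.27309724 -76.57741847 170.        ] headdisc [643.02320016 -82.808209   152.        ]
soy cap [568.06273334 -27.5844934  146.        ] [567.41230296 -24.93871307 146.        ] (array([568.07968167, -27.64997554, 143.25432968]), np.float64(0.7221761674473817))
salt [629.64232152 -15.67448219  64.        ]
[109 110 108 109 145 108 108 108 107 107 106 106 106 105 106 105 106 107
 103 145 145 102 105 107] [106 105 145 105 108 106 107 108 107 105 106 105 145 146  22  19 145 106]
[[[186.5 178.5 110.5]]]
plate [484.96339396 320.36975787  35.        ] 55.367805
```

```bash
cat >> h.py <<'E'
def yaw_z(R): return np.degrees(np.arctan2(R[1,2],R[0,2]))
def go(x,y,z,yaw=None):
    "shift in tool axes (m) to bring TCP to world x,y,z and turn so tool z has heading yaw (mod 180)"
    s=bot.get_state();q=s["tool_rot"];R=Ro.from_quat(np.r_[q[1:],q[0]]).as_matrix()
    print("t",s["t"],"tcp",s["tcp_pos"].round(1),"zyaw",yaw_z(R).round(2),"down",R[:,1].round(4),"gap",s["finger_gap"].round(1),"F",s["wrist_force"].round(1))
    d=R.T@(np.array([x,y,z])-s["tcp_pos"])/1000
    turn=0
    if yaw is not None: turn=-((yaw-yaw_z(R)+90)%180-90)  # tool y is down: + turn = cw seen from above
    print("shift",d.round(4),"turn",round(turn,2))
E
python3 -c "
from h import *
go(600,-20,300,-80.6)"
```

```text
Traceback (most recent call last):
  File "h.py", line 24, in go
    print("t",s["t"],"tcp",s["tcp_pos"].round(1),"zyaw",yaw_z(R).round(2),"down",R[:,1].round(4),"gap",s["finger_gap"].round(1),"F",s["wrist_force"].round(1))
                                                                                                       ^^^^^^^^^^^^^^^^^^^^^
AttributeError: 'float' object has no attribute 'round'
```

```bash
sed -i 's/s\["finger_gap"\].round(1)/round(s["finger_gap"],1)/' h.py; python3 -c "
from h import *
go(600,-20,300,-80.6)"
```

```text
t 0.35 tcp [158.8 630.2 231.1] zyaw 75.85 down [-0.e+00 -3.e-04 -1.e+00] gap 85.3 F [-0.3  0.1  0.1]
shift [ 0.5867 -0.0687 -0.5227] turn -23.55
```

Request:
{"name": "carry_out", "arguments": {
  "steps": [
    [0.03, -0.02, -0.027, -2],
    [0.06, -0.04, -0.054, -4],
    [0.1, -0.055, -0.09, -6],
    [0.14, -0.069, -0.125, -8],
    [0.18, -0.069, -0.16, -10],
    [0.21, -0.069, -0.187, -12],
    [0.24, -0.069, -0.214, -14],
    [0.27, -0.069, -0.24, -16],
    [0.3, -0.069, -0.267, -18],
    [0.33, -0.069, -0.294, -20],
    [0.36, -0.069, -0.32, -22],
    [0.39, -0.069, -0.347, -23],
    [0.42, -0.069, -0.374, -23.55],
    [0.45, -0.069, -0.4, -23.55],
    [0.48, -0.069, -0.427, -23.55],
    [0.51, -0.069, -0.454, -23.55],
    [0.54, -0.069, -0.481, -23.55],
    [0.57, -0.069, -0.508, -23.55],
    [0.587, -0.069, -0.523, -23.55],
    [0.587, -0.069, -0.523, -23.55]
  ],
  "fingers": 0
}}

```text
t: 2.35
tcp_pos: [601.2, -24.5, 300.1]
tool_rot: [-0.704, 0.706, 0.056, -0.056]
wrist_force: [1.1, -0.2, 0.6]
finger_gap: 85.3
```

```bash
python3 - <<'E'
from h import *
go(600,-20,300,99.4); print(bot.get_state()["joint_positions"])
w=wristcam(); cv2.imwrite("pics/w1.png",w["frame"][:,:,::-1])
for n,X in dict(salt=(630,-15.5,74),oil=(618.5,50.5,189),mill=(641.5,-82,176),soy=(567,-26.5,146)).items(): print(n,proj(w,X).round(1))
E
```

```text
t 2.35 tcp [601.2 -24.5 300.1] zyaw 99.07 down [ 5.0e-04 -2.3e-03 -1.0e+00] gap 85.3 F [ 1.1 -0.2  0.6]
shift [-0.0005  0.0001  0.0046] turn -0.33
[-0.33826253  0.33163554  0.41336654  1.67249767 -0.14029305  1.16660328
  1.83943465]
salt [320.8 234. ]
oil [406.3 273.9]
mill [241.  269.5]
soy [320.8 186.2]
```

View pics/w1.png

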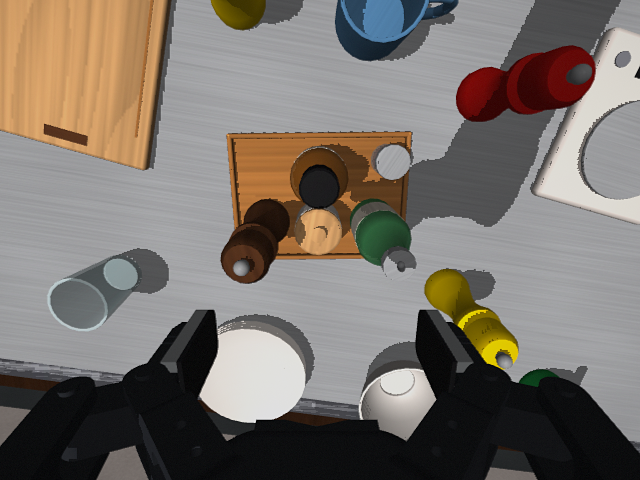

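Request:
{"name": "carry_out", "arguments": {
  "steps": [
    [0, 0, 0, 0],
    [0, 0, 0, 0],
    [0, 0, 0, 0]
  ]
}}

```text
t: 2.7
tcp_pos: [599.9, -18.9, 300.5]
tool_rot: [0.705, -0.704, -0.059, 0.059]
wrist_force: [0.7, 0.6, -0.2]
finger_gap: 85.5
```

```bash
python3 - <<'E'
from h import *
import pickle
s=bot.get_state(); go(600,-20,300,99.4)
w=wristcam(s); pickle.dump(w,open("w2.pkl","wb"))
cv2.imwrite("pics/w2.png",cv2.resize(w["frame"][120:290,220:420,::-1],None,fx=4,fy=4,interpolation=cv2.INTER_CUBIC)[:600])
E
```

```text
t 2.7 tcp [599.9 -18.9 300.5] zyaw 99.52 down [ 1.e-04  7.e-04 -1.e+00] gap 85.5 F [ 0.7  0.6 -0.2]
shift [-0.0001  0.0005 -0.0011] turn 0.12
```

View pics/w2.png

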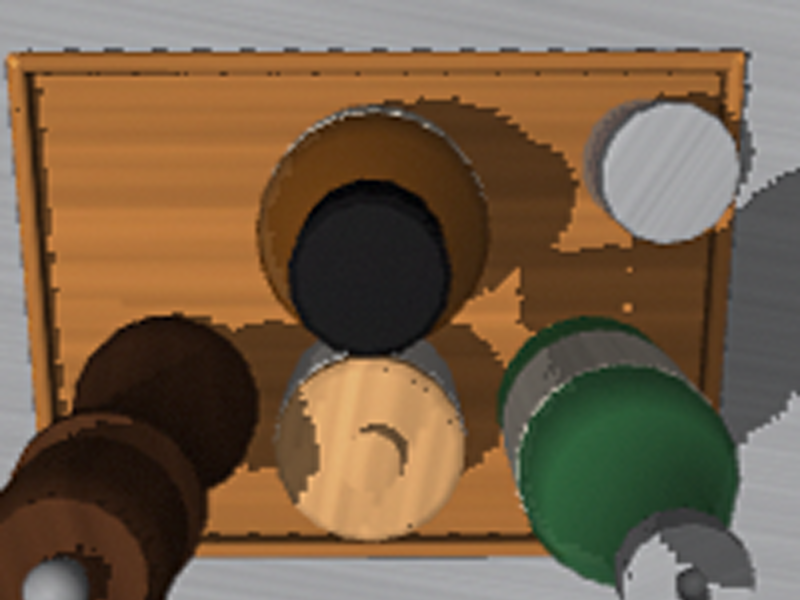

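```bash
python3 - <<'E'
from h import *
import pickle
w=pickle.load(open("w2.pkl","rb"));t=read_camera("top");s=read_camera("side")
f=lambda x,y:(x/4+220-.4,y/4+120-.4)
for n,p,z in(("soy",(370,275),146),("salt",(371,448),64),("oil",(687,578),168),("millhead",(62,565),152),("millbtn",(57,586),172),("c1",(8,55),14),("c2",(747,52),14),("millfoot",(167,406),16)): print(n,ray(w,f(*p),z).round(1),f(*p))
C=[ray(w,f(*p),14) for p in((8,55),(747,52))];d=C[1]-C[0];print(np.linalg.norm(d),np.degrees(np.arctan2(d[1],d[0])))
print("top-wrist tri soy",tri(w,f(370,275),t,(331.9,233.5)))
print("oil tri",tri(w,f(687,578),t,(289.8,204.6)),"mill",tri(w,f(57,586),t,(362.8,192.6)))
E
```

```text
soy [568.8 -27.8 146. ] (312.1, 188.35)
salt [630.4 -18.4  64. ] (312.35, 231.6)
oil [617.9  49.2 168. ] (391.35, 264.1)
millhead [643.9 -85.8 152. ] (235.1, 260.85)
millbtn [640.4 -82.7 172. ] (233.85, 266.1)
c1 [ 543.2 -142.2   14. ] (221.6, 133.35)
c2 [506.1  73.2  14. ] (406.35, 132.6)
millfoot [641.2 -83.   16. ] (261.35, 221.1)
218.56278882380863 99.77215462959686
top-wrist tri soy (array([569.07423335, -27.63682708, 142.1297247 ]), np.float64(0.6262692252101761))
oil tri (array([618.29186393,  50.08993135, 165.82945203]), np.float64(0.8809003302239848)) mill (array([640.12611159, -82.46512882, 172.72838606]), np.float64(0.2735194939598451))
```

```bash
python3 -c "
from h import *
go(641,-82.5,118,99.6)
import pickle
w=pickle.load(open('w2.pkl','rb'));f=lambda x,y:(x/4+220-.4,y/4+120-.4)
print(ray(w,f(373,223),74))"
```

```text
t 2.85 tcp [600.1 -19.6 300.5] zyaw 99.47 down [ 3.e-04  3.e-04 -1.e+00] gap 85.3 F [-0.1  0.7 -0.9]
shift [ 0.03    0.1825 -0.0688] turn -0.13
[566.47281858 -28.26762623  74.        ]
```

Request:
{"name": "carry_out", "arguments": {
  "steps": [
    [0.015, 0, -0.035, 0],
    [0.03, 0, -0.069, 0],
    [0.03, 0.04, -0.069, 0],
    [0.03, 0.08, -0.069, 0],
    [0.03, 0.09, -0.069, 0],
    [0.03, 0.09, -0.069, 0],
    [0.03, 0.09, -0.069, 0],
    [0.03, 0.09, -0.069, 0]
  ]
}}

```text
t: 3.65
tcp_pos: [642.5, -83.5, 212.8]
tool_rot: [-0.705, 0.705, 0.06, -0.057]
wrist_force: [-0.1, 0.1, -0.1]
finger_gap: 85.2
```

```bash
python3 - <<'E'
from h import *
go(641,-82.5,118,99.6)
s=bot.get_state();w=wristcam(s); cv2.imwrite("pics/w3.png",w["frame"][:,:,::-1])
for X in((641,-82.5,152),(641,-82.5,176)): print(proj(w,X).round(1))
E
```

```text
t 3.65 tcp [642.5 -83.5 212.8] zyaw 99.42 down [ 4.1e-03 -1.0e-04 -1.0e+00] gap 85.2 F [-0.1  0.1 -0.1]
shift [-0.0017  0.0948  0.0013] turn -0.18
[318.3 260.6]
[318.5 275.9]
```

View pics/w3.png

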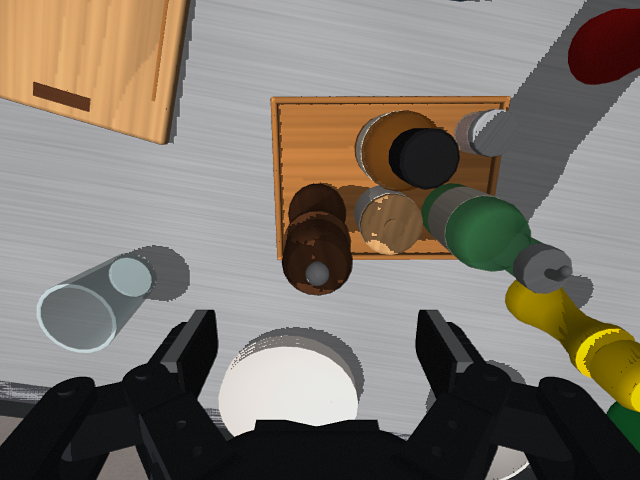

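Request:
{"name": "carry_out", "arguments": {
  "steps": [
    [0, 0.03, 0, 0],
    [0, 0.06, 0, 0],
    [0, 0.08, 0, 0],
    [0, 0.092, 0, 0],
    [0, 0.092, 0, 0],
    [0, 0.092, 0, 0],
    [0, 0.092, 0, 0],
    [0, 0.092, 0, 0]
  ]
}}

```text
t: 4.5
tcp_pos: [641.9, -83.6, 119.7]
tool_rot: [-0.705, 0.705, 0.059, -0.057]
wrist_force: [0.3, 0.2, 0.3]
finger_gap: 85.3
```

```bash
python3 -c "
from h import *
go(641,-82.5,118,99.6)"
```

```text
t 4.5 tcp [641.9 -83.6 119.7] zyaw 99.41 down [ 0.0023 -0.     -1.    ] gap 85.3 F [0.3 0.2 0.3]
shift [-0.0007  0.0017  0.0012] turn -0.19
```

Request:
{"name": "carry_out", "arguments": {
  "steps": [
    [0, 0.001, 0.001, 0],
    [0, 0.001, 0.001, 0],
    [0, 0.001, 0.001, 0],
    [0, 0.001, 0.001, 0],
    [0, 0.001, 0.001, 0],
    [0, 0.001, 0.001, 0],
    [0, 0.001, 0.001, 0],
    [0, 0.001, 0.001, 0],
    [0, 0.001, 0.001, 0],
    [0, 0.001, 0.001, 0]
  ],
  "fingers": 1,
  "force": 40
}}

```text
t: 5.5
tcp_pos: [641.2, -82.6, 117.6]
tool_rot: [-0.705, 0.705, 0.058, -0.058]
wrist_force: [-0.8, -1.0, 5.0]
finger_gap: 43.6
```

```bash
python3 -c "
from h import *
go(641,-82.5,318)"
```

```text
t 5.5 tcp [641.2 -82.6 117.6] zyaw 99.4 down [ 7.e-04 -1.e-04 -1.e+00] gap 43.6 F [-0.8 -1.   5. ]
shift [-1.000e-04 -2.004e-01  1.000e-04] turn 0
```

Request:
{"name": "carry_out", "arguments": {
  "steps": [
    [0, -0.008, 0, 0],
    [0, -0.025, 0, 0],
    [0, -0.05, 0, 0],
    [0, -0.08, 0, 0],
    [0, -0.11, 0, 0],
    [-0.008, -0.14, -0.012, 0],
    [-0.022, -0.16, -0.035, 0],
    [-0.04, -0.165, -0.062, 0],
    [-0.058, -0.165, -0.09, 0],
    [-0.076, -0.165, -0.118, 0],
    [-0.092, -0.165, -0.143, 0],
    [-0.106, -0.165, -0.165, 0],
    [-0.115, -0.165, -0.178, 0],
    [-0.119, -0.165, -0.185, 0],
    [-0.119, -0.165, -0.185, 0],
    [-0.119, -0.165, -0.185, 0],
    [-0.119, -0.165, -0.185, 0]
  ]
}}

```text
t: 7.2
tcp_pos: [554.7, -282.6, 282.1]
tool_rot: [0.705, -0.704, -0.059, 0.059]
wrist_force: [0.4, 0.5, -1.8]
finger_gap: 43.7
```

```bash
python3 - <<'E'
from h import *
go(553.7,-284.9,127,99.4)
t=read_camera("top");s=read_camera("side")
cv2.imwrite("pics/p4.png",np.hstack([t["frame"][100:400,230:550],s["frame"][80:380,150:470]])[:,:,::-1])
E
```

```text
t 7.2 tcp [ 554.7 -282.6  282.1] zyaw 99.55 down [-0.e+00  9.e-04 -1.e+00] gap 43.7 F [ 0.4  0.5 -1.8]
shift [-0.0014  0.1551 -0.0022] turn 0.15
```

View pics/p4.png

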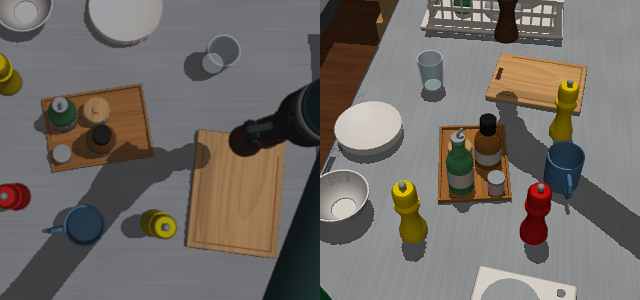

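Request:
{"name": "carry_out", "arguments": {
  "steps": [
    [0, 0.015, 0, 0],
    [0, 0.045, 0, 0],
    [0, 0.08, 0, 0],
    [0, 0.11, 0, 0],
    [0, 0.13, 0, 0],
    [0, 0.142, 0, 0],
    [0, 0.148, 0, 0],
    [0, 0.152, 0, 0],
    [0, 0.154, 0, 0],
    [0, 0.155, 0, 0],
    [0, 0.155, 0, 0],
    [0, 0.155, 0, 0]
  ]
}}

```text
t: 8.5
tcp_pos: [554.1, -284.6, 127.9]
tool_rot: [-0.705, 0.705, 0.058, -0.058]
wrist_force: [1.0, -0.1, -2.3]
finger_gap: 44.1
```

```bash
python3 -c "
from h import *
go(553.7,-284.9,126.6,99.4)"
```

```text
t 8.5 tcp [ 554.1 -284.6  127.9] zyaw 99.4 down [ 1.1e-03 -3.0e-04 -1.0e+00] gap 44.1 F [ 1.  -0.1 -2.3]
shift [-0.0004  0.0013 -0.0002] turn 0.0
```

Request:
{"name": "carry_out", "arguments": {
  "steps": [
    [0, 0.0005, 0, 0],
    [0, 0.001, 0, 0],
    [0, 0.0015, 0, 0],
    [0, 0.0015, 0, 0],
    [0, 0.0015, 0, 0]
  ]
}}

```text
t: 9.0
tcp_pos: [554.3, -284.6, 126.6]
tool_rot: [-0.705, 0.705, 0.058, -0.058]
wrist_force: [-0.1, 0.4, 5.8]
finger_gap: 43.8
```

Request:
{"name": "carry_out", "arguments": {
  "steps": [
    [0, 0, 0, 0],
    [0, 0, 0, 0],
    [0, 0, 0, 0],
    [0, 0, 0, 0],
    [0, -0.01, 0, 0],
    [0, -0.03, 0, 0],
    [0, -0.06, 0, 0],
    [0, -0.1, 0, 0],
    [0, -0.14, 0, 0],
    [0.006, -0.15, 0.025, 0],
    [0.014, -0.15, 0.065, 0],
    [0.024, -0.15, 0.11, 0],
    [0.034, -0.15, 0.155, 0],
    [0.044, -0.15, 0.2, 0],
    [0.052, -0.15, 0.235, 0],
    [0.0557, -0.15, 0.2514, 0],
    [0.0557, -0.15, 0.2514, 0],
    [0.0557, -0.15, 0.2514, 0],
    [0.0557, -0.15, 0.2514, 0]
  ],
  "fingers": 0
}}

```text
t: 10.9
tcp_pos: [567.6, -29.3, 276.2]
tool_rot: [-0.705, 0.705, 0.057, -0.057]
wrist_force: [-0.5, 0.4, 0.3]
finger_gap: 85.6
```

```bash
python3 - <<'E'
from h import *
s=bot.get_state();go(568,-27.5,110,99.4)
w=wristcam(s)
print([proj(w,X).round(1) for X in((568,-27.5,146),(618.2,50,168))])
t=read_camera("top")
a=cv2.resize(w["frame"][100:340,220:460],(560,560),interpolation=cv2.INTER_CUBIC); b=np.zeros((560,240,3),np.uint8); b[:240]=t["frame"][180:420,310:550]
cv2.imwrite("pics/p5.png",np.hstack([a,b])[:,:,::-1])
E
```

```text
t 10.9 tcp [567.6 -29.3 276.2] zyaw 99.25 down [ 5.e-04 -7.e-04 -1.e+00] gap 85.6 F [-0.5  0.4  0.3]
shift [0.0006 0.1662 0.0018] turn -0.15
[array([318.6, 233. ]), array([402.1, 313.4])]
```

View pics/p5.png

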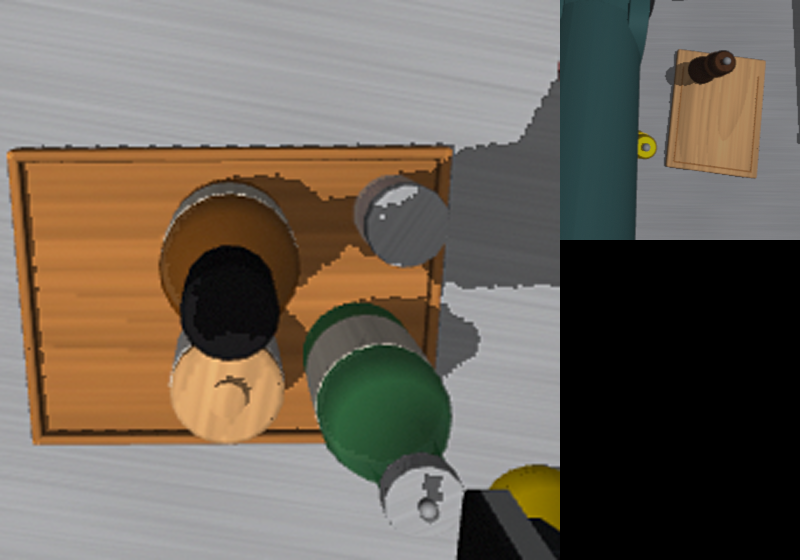

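Request:
{"name": "carry_out", "arguments": {
  "steps": [
    [0, 0.03, 0, 0],
    [0, 0.07, 0, 0],
    [0, 0.11, 0, 0],
    [0, 0.14, 0, 0],
    [0, 0.158, 0, 0],
    [0, 0.166, 0, 0],
    [0, 0.166, 0, 0],
    [0, 0.166, 0, 0],
    [0, 0.166, 0, 0],
    [0, 0.166, 0, 0]
  ]
}}

```text
t: 12.0
tcp_pos: [568.4, -27.3, 110.9]
tool_rot: [0.705, -0.705, -0.059, 0.057]
wrist_force: [-0.4, 0.2, -0.1]
finger_gap: 85.0
```

```bash
python3 -c "
from h import *
go(568,-27.5,110,99.4)"
```

```text
t 12.0 tcp [568.4 -27.3 110.9] zyaw 99.41 down [ 2.1e-03  3.0e-04 -1.0e+00] gap 85.0 F [-0.4  0.2 -0.1]
shift [-0.0004  0.0009 -0.0001] turn 0.01
```

Request:
{"name": "carry_out", "arguments": {
  "steps": [
    [0, 0, 0, 0],
    [0, 0, 0, 0],
    [0, 0, 0, 0],
    [0, 0, 0, 0],
    [0, 0, 0, 0],
    [0, 0, 0, 0],
    [0, 0, 0, 0],
    [0, 0, 0, 0],
    [0, 0, 0, 0],
    [0, 0, 0, 0]
  ],
  "fingers": 1,
  "force": 40
}}

```text
t: 13.0
tcp_pos: [567.9, -27.4, 110.0]
tool_rot: [-0.705, 0.705, 0.058, -0.058]
wrist_force: [-0.4, -0.4, 5.3]
finger_gap: 34.8
```

```bash
python3 -c "
from h import *
go(458.9,-358.9,119.3,99.4)"
```

```text
t 13.0 tcp [567.9 -27.4 110. ] zyaw 99.39 down [ 5.e-04 -0.e+00 -1.e+00] gap 34.8 F [-0.4 -0.4  5.3]
shift [-0.1616 -0.0093 -0.3092] turn -0.01
```

Request:
{"name": "carry_out", "arguments": {
  "steps": [
    [0, -0.008, 0, 0],
    [0, -0.025, 0, 0],
    [0, -0.055, 0, 0],
    [0, -0.09, 0, 0],
    [0, -0.13, 0, 0],
    [-0.015, -0.165, -0.01, 0],
    [-0.04, -0.185, -0.03, 0],
    [-0.07, -0.195, -0.06, 0],
    [-0.1, -0.195, -0.095, 0],
    [-0.125, -0.195, -0.135, 0],
    [-0.145, -0.195, -0.175, 0],
    [-0.155, -0.195, -0.215, 0],
    [-0.1616, -0.195, -0.25, 0],
    [-0.1616, -0.195, -0.28, 0],
    [-0.1616, -0.195, -0.3, 0],
    [-0.1616, -0.195, -0.309, 0],
    [-0.1616, -0.195, -0.309, 0],
    [-0.1616, -0.195, -0.309, 0],
    [-0.1616, -0.195, -0.309, 0]
  ]
}}

```text
t: 14.9
tcp_pos: [459.0, -357.0, 304.7]
tool_rot: [0.705, -0.704, -0.059, 0.059]
wrist_force: [-0.3, 0.3, -2.3]
finger_gap: 34.9
```

Request:
{"name": "carry_out", "arguments": {
  "steps": [
    [0, 0.015, 0, 0],
    [0, 0.045, 0, 0],
    [0, 0.085, 0, 0],
    [0, 0.12, 0, 0],
    [0, 0.15, 0, 0],
    [0, 0.167, 0, 0],
    [0, 0.176, 0, 0],
    [0, 0.181, 0, 0],
    [0, 0.183, 0, 0],
    [0, 0.184, 0, 0],
    [0, 0.184, 0, 0],
    [0, 0.184, 0, 0]
  ]
}}

```text
t: 16.1
tcp_pos: [459.1, -358.8, 121.5]
tool_rot: [-0.704, 0.705, 0.058, -0.058]
wrist_force: [0.3, -0.6, -2.3]
finger_gap: 34.8
```

```bash
python3 -c "
from h import *
go(458.9,-358.9,119,99.4)"
```

```text
t 16.1 tcp [ 459.1 -358.8  121.5] zyaw 99.41 down [ 1.3e-03 -5.0e-04 -1.0e+00] gap 34.8 F [ 0.3 -0.6 -2.3]
shift [-0.0002  0.0025 -0.0001] turn 0.01
```

Request:
{"name": "carry_out", "arguments": {
  "steps": [
    [0, 0.0005, 0, 0],
    [0, 0.001, 0, 0],
    [0, 0.0015, 0, 0],
    [0, 0.002, 0, 0],
    [0, 0.0025, 0, 0],
    [0, 0.0025, 0, 0],
    [0, 0.0025, 0, 0]
  ]
}}

```text
t: 16.8
tcp_pos: [459.0, -358.8, 119.0]
tool_rot: [-0.705, 0.705, 0.058, -0.058]
wrist_force: [-1.2, -0.0, 6.6]
finger_gap: 34.8
```

Request:
{"name": "carry_out", "arguments": {
  "steps": [
    [0, 0, 0, 0],
    [0, 0, 0, 0],
    [0, 0, 0, 0],
    [0, 0, 0, 0],
    [0, -0.01, 0, 0],
    [0, -0.03, 0, 0],
    [0, -0.06, 0, 0],
    [0, -0.1, 0, 0],
    [0, -0.14, 0, 0],
    [0.01, -0.165, 0.015, 0],
    [0.025, -0.17, 0.045, 0],
    [0.05, -0.17, 0.085, 0],
    [0.076, -0.17, 0.128, 0],
    [0.102, -0.17, 0.172, 0],
    [0.128, -0.17, 0.216, 0],
    [0.154, -0.17, 0.26, 0],
    [0.18, -0.17, 0.304, 0],
    [0.204, -0.17, 0.344, 0],
    [0.218, -0.17, 0.368, 0],
    [0.2235, -0.17, 0.377, 0]
  ],
  "fingers": 0
}}

```text
t: 18.8
tcp_pos: [618.1, 54.4, 288.4]
tool_rot: [0.705, -0.704, -0.06, 0.06]
wrist_force: [-0.8, -0.4, -0.3]
finger_gap: 85.2
```

Request:
{"name": "carry_out", "arguments": {
  "steps": [
    [0, 0, 0, 0],
    [0, 0, 0, 0],
    [0, 0, 0, 0],
    [0, 0, 0, 0]
  ]
}}

```text
t: 19.2
tcp_pos: [617.4, 47.9, 288.7]
tool_rot: [-0.705, 0.705, 0.057, -0.057]
wrist_force: [0.4, 0.6, 0.4]
finger_gap: 85.3
```

```bash
python3 - <<'E'
from h import *
s=bot.get_state();go(618,49.5,131,99.4)
w=wristcam(s)
print([proj(w,X).round(1) for X in((618,49.5,168),(618,49.5,189),(630,-17,64))])
t=read_camera("top")
a=cv2.resize(w["frame"][100:340,180:420],(560,560),interpolation=cv2.INTER_CUBIC); b=np.zeros((560,240,3),np.uint8); b[:240]=t["frame"][180:420,310:550]
cv2.imwrite("pics/p6.png",np.hstack([a,b])[:,:,::-1])
E
```

```text
t 19.2 tcp [617.4  47.9 288.7] zyaw 99.24 down [ 4.e-04 -2.e-04 -1.e+00] gap 85.3 F [0.4 0.6 0.4]
shift [0.0008 0.1577 0.0015] turn -0.16
[array([318.3, 236.6]), array([318.4, 244.8]), array([255.6, 209.6])]
```

View pics/p6.png

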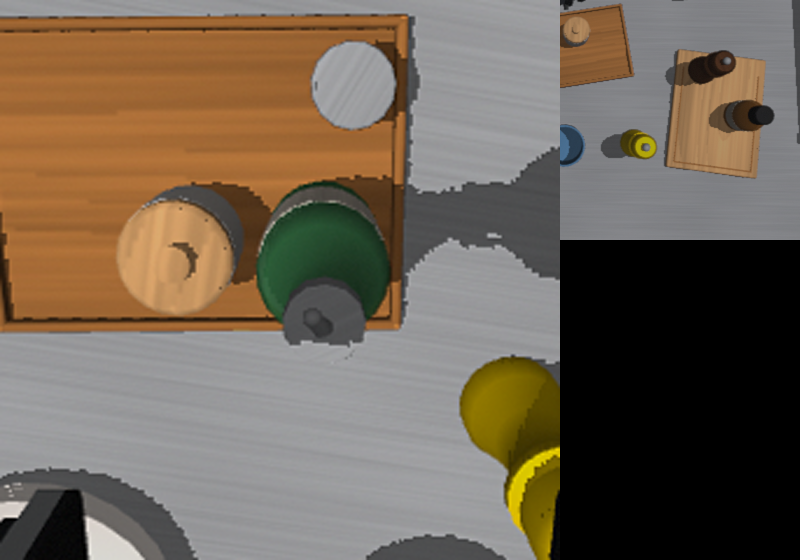

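Request:
{"name": "carry_out", "arguments": {
  "steps": [
    [0, 0.03, 0, 0],
    [0, 0.07, 0, 0],
    [0, 0.11, 0, 0],
    [0, 0.135, 0, 0],
    [0, 0.15, 0, 0],
    [0, 0.157, 0, 0],
    [0, 0.157, 0, 0],
    [0, 0.157, 0, 0],
    [0, 0.157, 0, 0],
    [0, 0.157, 0, 0]
  ]
}}

```text
t: 20.3
tcp_pos: [618.3, 50.0, 132.5]
tool_rot: [0.705, -0.705, -0.059, 0.057]
wrist_force: [-0.4, 0.4, 0.4]
finger_gap: 85.4
```

```bash
python3 -c "
from h import *
go(618,49.6,131,99.4)"
```

```text
t 20.3 tcp [618.3  50.  132.5] zyaw 99.41 down [ 2.e-03  5.e-04 -1.e+00] gap 85.4 F [-0.4  0.4  0.4]
shift [-0.0004  0.0015 -0.0003] turn 0.01
```

Request:
{"name": "carry_out", "arguments": {
  "steps": [
    [0, 0, 0, 0],
    [0, 0, 0, 0],
    [0, 0, 0, 0],
    [0, 0, 0, 0],
    [0, 0, 0, 0],
    [0, 0, 0, 0],
    [0, 0, 0, 0],
    [0, 0, 0, 0],
    [0, 0, 0, 0],
    [0, 0, 0, 0],
    [0, 0, 0, 0]
  ],
  "fingers": 1,
  "force": 40
}}

```text
t: 21.4
tcp_pos: [617.7, 49.8, 131.4]
tool_rot: [-0.705, 0.705, 0.058, -0.058]
wrist_force: [0.6, -1.3, 3.0]
finger_gap: 27.8
```

```bash
python3 -c "
from h import *
go(390,-264.7,140.5,99.4)"
```

```text
t 21.4 tcp [617.7  49.8 131.4] zyaw 99.4 down [ 3.e-04 -0.e+00 -1.e+00] gap 27.8 F [ 0.6 -1.3  3. ]
shift [-0.276  -0.0092 -0.2731] turn 0.0
```

Request:
{"name": "carry_out", "arguments": {
  "steps": [
    [0, -0.008, 0, 0],
    [0, -0.025, 0, 0],
    [0, -0.055, 0, 0],
    [0, -0.09, 0, 0],
    [0, -0.13, 0, 0],
    [-0.005, -0.165, -0.005, 0],
    [-0.015, -0.185, -0.015, 0],
    [-0.035, -0.195, -0.035, 0],
    [-0.06, -0.195, -0.06, 0],
    [-0.088, -0.195, -0.088, 0],
    [-0.117, -0.195, -0.117, 0],
    [-0.146, -0.195, -0.146, 0],
    [-0.175, -0.195, -0.175, 0],
    [-0.204, -0.195, -0.204, 0],
    [-0.23, -0.195, -0.229, 0],
    [-0.252, -0.195, -0.25, 0],
    [-0.267, -0.195, -0.264, 0],
    [-0.276, -0.195, -0.273, 0],
    [-0.276, -0.195, -0.273, 0],
    [-0.276, -0.195, -0.273, 0]
  ]
}}

```text
t: 23.4
tcp_pos: [390.5, -263.6, 326.2]
tool_rot: [0.705, -0.704, -0.058, 0.058]
wrist_force: [1.4, -0.5, -4.1]
finger_gap: 27.5
```

Request:
{"name": "carry_out", "arguments": {
  "steps": [
    [0, 0, 0, 0],
    [0, 0, 0, 0],
    [0, 0.015, 0, 0],
    [0, 0.045, 0, 0],
    [0, 0.085, 0, 0],
    [0, 0.12, 0, 0],
    [0, 0.15, 0, 0],
    [0, 0.167, 0, 0],
    [0, 0.176, 0, 0],
    [0, 0.181, 0, 0],
    [0, 0.183, 0, 0],
    [0, 0.184, 0, 0],
    [0, 0.184, 0, 0],
    [0, 0.184, 0, 0]
  ]
}}

```text
t: 24.8
tcp_pos: [390.4, -264.7, 142.9]
tool_rot: [-0.705, 0.705, 0.058, -0.058]
wrist_force: [-0.1, 0.9, -2.4]
finger_gap: 27.9
```

```bash
python3 -c "
from h import *
go(390,-264.7,140.4,99.4)"
```

```text
t 24.8 tcp [ 390.4 -264.7  142.9] zyaw 99.41 down [ 1.4e-03 -3.0e-04 -1.0e+00] gap 27.9 F [-0.1  0.9 -2.4]
shift [-0.0004  0.0025  0.0001] turn 0.01
```

Request:
{"name": "carry_out", "arguments": {
  "steps": [
    [0, 0.0005, 0, 0],
    [0, 0.001, 0, 0],
    [0, 0.0015, 0, 0],
    [0, 0.002, 0, 0],
    [0, 0.0025, 0, 0],
    [0, 0.0025, 0, 0],
    [0, 0.0025, 0, 0]
  ]
}}

```text
t: 25.5
tcp_pos: [390.3, -264.9, 140.3]
tool_rot: [-0.705, 0.705, 0.058, -0.058]
wrist_force: [-1.5, 1.2, 5.2]
finger_gap: 27.8
```

Request:
{"name": "carry_out", "arguments": {
  "steps": [
    [0, 0, 0, 0],
    [0, 0, 0, 0],
    [0, 0, 0, 0],
    [0, 0, 0, 0],
    [0, -0.01, 0, 0],
    [0, -0.03, 0, 0],
    [0, -0.06, 0, 0],
    [0, -0.1, 0, 0],
    [0.003, -0.13, 0.002, 0],
    [0.012, -0.14, 0.009, 0],
    [0.034, -0.14, 0.025, 0],
    [0.064, -0.14, 0.047, 0],
    [0.1, -0.14, 0.074, 0],
    [0.136, -0.14, 0.101, 0],
    [0.172, -0.14, 0.128, 0],
    [0.208, -0.14, 0.154, 0],
    [0.24, -0.14, 0.178, 0],
    [0.262, -0.14, 0.195, 0],
    [0.2745, -0.14, 0.204, 0],
    [0.277, -0.14, 0.206, 0]
  ],
  "fingers": 0
}}

```text
t: 27.5
tcp_pos: [630.1, -14.8, 279.7]
tool_rot: [-0.705, 0.705, 0.059, -0.059]
wrist_force: [-0.8, -0.6, -0.6]
finger_gap: 85.7
```

Request:
{"name": "carry_out", "arguments": {
  "steps": [
    [0, 0.02, 0, 0],
    [0, 0.06, 0, 0],
    [0, 0.1, 0, 0],
    [0, 0.13, 0, 0],
    [0, 0.14, 0, 0],
    [0, 0.14, 0, 0],
    [0, 0.14, 0, 0],
    [0, 0.14, 0, 0]
  ]
}}

```text
t: 28.3
tcp_pos: [630.8, -16.5, 142.0]
tool_rot: [-0.705, 0.705, 0.059, -0.057]
wrist_force: [-1.4, 0.5, -0.3]
finger_gap: 85.1
```

```bash
python3 - <<'E'
from h import *
s=bot.get_state();go(630.1,-16.8,20,99.4)
w=wristcam(s)
print([proj(w,X).round(1) for X in((630.1,-16.8,64),)])
t=read_camera("top")
a=cv2.resize(w["frame"][100:340,200:440],(560,560),interpolation=cv2.INTER_CUBIC); b=np.zeros((560,240,3),np.uint8); b[:240]=t["frame"][180:420,310:550]
cv2.imwrite("pics/p7.png",np.hstack([a,b])[:,:,::-1])
E
```

```text
t 28.3 tcp [630.8 -16.5 142. ] zyaw 99.38 down [ 3.6e-03  2.0e-04 -1.0e+00] gap 85.1 F [-1.4  0.5 -0.3]
shift [-1.20e-03  1.22e-01 -1.00e-04] turn -0.02
[array([316.1, 252.2])]
```

View pics/p7.png

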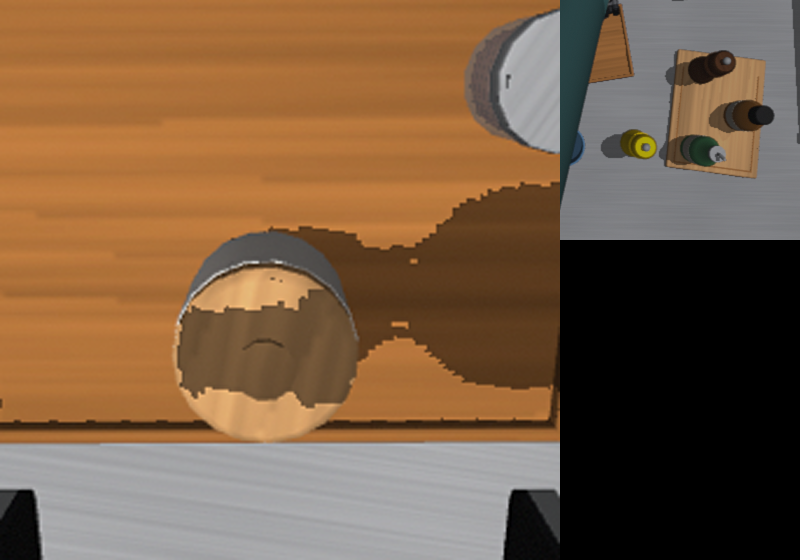

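Request:
{"name": "carry_out", "arguments": {
  "steps": [
    [0, 0.03, -0.001, 0],
    [0, 0.06, -0.001, 0],
    [0, 0.09, -0.001, 0],
    [0, 0.108, -0.001, 0],
    [0, 0.116, -0.001, 0],
    [0, 0.12, -0.001, 0],
    [0, 0.12, -0.001, 0],
    [0, 0.12, -0.001, 0],
    [0, 0.12, -0.001, 0]
  ]
}}

```text
t: 29.3
tcp_pos: [630.5, -17.0, 21.0]
tool_rot: [0.705, -0.705, -0.059, 0.057]
wrist_force: [-0.1, -0.7, -0.0]
finger_gap: 85.4
```

Request:
{"name": "carry_out", "arguments": {
  "steps": [
    [0, 0, 0, 0],
    [0, 0, 0, 0],
    [0, 0, 0, 0],
    [0, 0, 0, 0],
    [0, 0, 0, 0],
    [0, 0, 0, 0],
    [0, 0, 0, 0],
    [0, 0, 0, 0],
    [0, 0, 0, 0]
  ],
  "fingers": 1,
  "force": 40
}}

```text
t: 30.2
tcp_pos: [630.2, -17.2, 20.5]
tool_rot: [-0.705, 0.705, 0.058, -0.058]
wrist_force: [-0.2, -0.2, 6.3]
finger_gap: 54.7
```

```bash
python3 - <<'E'
from h import *
go(485,320.4,51,99.4)
# plate centre cross-check, from side camera & top refine
for n,(x0,y0,x1,y1),k in (("side",(285,335,415,455),4),("top",(115,235,210,340),4)):
    c=read_camera(n); g=cv2.cvtColor(c["frame"],cv2.COLOR_RGB2GRAY)
    m=(np.abs(g[y0:y1,x0:x1].astype(int)-107)<14).astype(np.uint8) if n=="top" else None
    if m is not None:
        m=cv2.morphologyEx(m,cv2.MORPH_OPEN,np.ones((5,5)));N,l,st,ce=cv2.connectedComponentsWithStats(m)
        for i in range(1,N):
            if st[i,4]>1000: print(n,st[i],ce[i],ray(c,ce[i]+[x0,y0],35))
    else: cv2.imwrite("pics/sc.png",cv2.resize(c["frame"][y0:y1,x0:x1,::-1],None,fx=4,fy=4)); print(c["frame"][390,300:410:8,1])
    np.save("sc_"+n,np.r_[x0,y0])
E
```

```text
t 30.2 tcp [630.2 -17.2  20.5] zyaw 99.4 down [ 0.0011 -0.     -1.    ] gap 54.7 F [-0.2 -0.2  6.3]
shift [-0.0881 -0.0307  0.3568] turn -0.0
[224 224 169 164 164 164 168 159 161 221 223  28 232 159]
```

```bash
python3 - <<'E'
from h import *
for n,(x0,y0,x1,y1),th in (("side",(285,335,415,455),None),("top",(115,235,210,340),None)):
    c=read_camera(n); c["frame"]=cv2.imread(f"pics/{n}0.png"); g=cv2.cvtColor(c["frame"],cv2.COLOR_BGR2GRAY)[y0:y1,x0:x1]
    th,m=cv2.threshold(g,0,255,cv2.THRESH_OTSU) if n=="side" else cv2.threshold(g,127,255,0)
    cs,hh=cv2.findContours(255-m,cv2.RETR_LIST,cv2.CHAIN_APPROX_NONE)
    for k in cs:
        if 1500<cv2.contourArea(k)<6000:
            P=np.array([ray(c,p[0]+[x0,y0],35)[:2] for p in k],np.float32); print(n,th,cv2.fitEllipse(P))
E
```

```text
side 159.0 ((487.1387939453125, 327.6976623535156), (108.80321502685547, 114.12362670898438), 5.7608137130737305)
top 127.0 ((486.8578186035156, 321.7894592285156), (109.1072006225586, 109.75841522216797), 137.5831298828125)
```

Request:
{"name": "carry_out", "arguments": {
  "steps": [
    [0, -0.008, 0, 0],
    [0, -0.025, 0, 0],
    [0, -0.055, 0, 0],
    [0, -0.09, 0, 0],
    [0, -0.13, 0, 0],
    [-0.001, -0.165, 0.005, 0],
    [-0.005, -0.185, 0.02, 0],
    [-0.012, -0.195, 0.045, 0],
    [-0.02, -0.195, 0.08, 0],
    [-0.029, -0.195, 0.12, 0],
    [-0.039, -0.195, 0.16, 0],
    [-0.048, -0.195, 0.2, 0],
    [-0.058, -0.195, 0.24, 0],
    [-0.068, -0.195, 0.28, 0],
    [-0.076, -0.195, 0.315, 0],
    [-0.082, -0.195, 0.34, 0],
    [-0.085, -0.195, 0.352, 0],
    [-0.0866, -0.195, 0.3577, 0],
    [-0.0866, -0.195, 0.3577, 0],
    [-0.0866, -0.195, 0.3577, 0]
  ]
}}

```text
t: 32.4
tcp_pos: [486.7, 319.9, 215.0]
tool_rot: [-0.705, 0.705, 0.057, -0.057]
wrist_force: [0.4, -0.6, -1.5]
finger_gap: 54.7
```

Request:
{"name": "carry_out", "arguments": {
  "steps": [
    [0, 0, 0, 0],
    [0, 0, 0, 0],
    [0, 0.015, 0, 0],
    [0, 0.045, 0, 0],
    [0, 0.08, 0, 0],
    [0, 0.11, 0, 0],
    [0, 0.13, 0, 0],
    [0, 0.14, 0, 0],
    [0, 0.14, 0, 0],
    [0, 0.14, 0, 0]
  ]
}}

```text
t: 33.4
tcp_pos: [486.4, 321.8, 75.2]
tool_rot: [0.705, -0.705, -0.058, 0.058]
wrist_force: [-0.3, 0.8, -2.9]
finger_gap: 54.8
```

```bash
python3 - <<'E'
from h import *
s=bot.get_state();go(486.5,321.5,49.5,99.4)
w=wristcam(s); p=proj(w,(486.5,321.5,35)); print(p)
f=w["frame"][:,:,::-1].copy(); cv2.circle(f,tuple(int(v) for v in p),3,(0,0,255),-1); cv2.imwrite("pics/p8.png",f)
E
```

```text
t 33.4 tcp [486.4 321.8  75.2] zyaw 99.39 down [ 9.e-04  4.e-04 -1.e+00] gap 54.8 F [-0.3  0.8 -2.9]
shift [ 0.      0.0257 -0.0003] turn -0.01
[315.73199726 275.85938806]
```

View pics/p8.png

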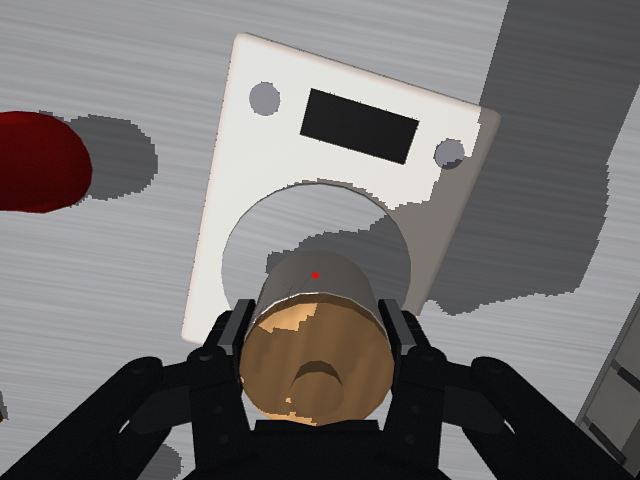

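Request:
{"name": "carry_out", "arguments": {
  "steps": [
    [0, 0.01, 0, 0],
    [0, 0.018, 0, 0],
    [0, 0.022, 0, 0],
    [0, 0.0235, 0, 0],
    [0, 0.0245, 0, 0],
    [0, 0.0255, 0, 0],
    [0, 0.0265, 0, 0],
    [0, 0.0265, 0, 0],
    [0, 0.0265, 0, 0]
  ]
}}

```text
t: 34.35
tcp_pos: [485.9, 321.8, 49.5]
tool_rot: [0.705, -0.704, -0.058, 0.058]
wrist_force: [-2.2, -1.4, 6.1]
finger_gap: 54.6
```

Request:
{"name": "carry_out", "arguments": {
  "steps": [
    [0, 0, 0, 0],
    [0, 0, 0, 0],
    [0, 0, 0, 0],
    [0, 0, 0, 0],
    [0, -0.01, 0, 0],
    [0, -0.03, 0, 0],
    [0, -0.06, 0, 0],
    [0, -0.1, 0, 0],
    [0, -0.14, 0, 0],
    [0, -0.18, 0, 0],
    [0, -0.21, -0.01, 0],
    [0, -0.24, -0.03, 0],
    [-0.005, -0.25, -0.06, 0],
    [-0.01, -0.25, -0.1, 0],
    [-0.02, -0.25, -0.14, 0],
    [-0.03, -0.25, -0.18, 0],
    [-0.04, -0.25, -0.22, 0],
    [-0.055, -0.25, -0.26, 0],
    [-0.07, -0.25, -0.3, 0],
    [-0.085, -0.25, -0.34, 0]
  ],
  "fingers": 0
}}

```text
t: 36.35
tcp_pos: [456.8, -29.4, 299.0]
tool_rot: [0.705, -0.704, -0.058, 0.057]
wrist_force: [1.2, 0.1, 0.8]
finger_gap: 85.8
```

```bash
python3 -c "
from h import *
go(390.3,-264.9,290,99.4)
t=read_camera('top');s=read_camera('side')
cv2.imwrite('pics/p9.png',np.hstack([t['frame'][200:400,80:280],s['frame'][300:500,250:450]])[:,:,::-1])"
```

```text
t 36.35 tcp [456.8 -29.4 299. ] zyaw 99.39 down [ 0.001  0.001 -1.   ] gap 85.8 F [1.2 0.1 0.8]
shift [-0.1041  0.0087 -0.2215] turn -0.01Traceback (most recent call last):
  File "<string>", line 5, in <module>
    cv2.imwrite('pics/p9.png',np.hstack([t['frame'][200:400,80:280],s['frame'][300:500,250:450]])[:,:,::-1])
                              ~~~~~~~~~^^^^^^^^^^^^^^^^^^^^^^^^^^^^^^^^^^^^^^^^^^^^^^^^^^^^^^^^^^
    return _nx.concatenate(arrs, 1, dtype=dtype, casting=casting)
           ~~~~~~~~~~~~~~~^^^^^^^^^^^^^^^^^^^^^^^^^^^^^^^^^^^^^^^
ValueError: all the input array dimensions except for the concatenation axis must match exactly, but along dimension 0, the array at index 0 has size 200 and the array at index 1 has size 180
```

Request:
{"name": "carry_out", "arguments": {
  "steps": [
    [-0.02, 0, -0.04, 0],
    [-0.038, 0, -0.08, 0],
    [-0.057, 0, -0.12, 0],
    [-0.075, 0, -0.16, 0],
    [-0.09, 0, -0.195, 0],
    [-0.1, 0, -0.215, 0],
    [-0.105, 0, -0.223, 0],
    [-0.105, 0, -0.223, 0],
    [-0.105, 0, -0.223, 0],
    [-0.105, 0.03, -0.223, 0],
    [-0.105, 0.07, -0.223, 0],
    [-0.105, 0.09, -0.223, 0],
    [-0.105, 0.09, -0.223, 0],
    [-0.105, 0.09, -0.223, 0],
    [-0.105, 0.09, -0.223, 0]
  ]
}}

```text
t: 37.95
tcp_pos: [391.6, -264.7, 209.6]
tool_rot: [-0.704, 0.705, 0.059, -0.058]
wrist_force: [-0.5, -0.7, 0.6]
finger_gap: 85.3
```

```bash
python3 -c "
from h import *
go(390.3,-264.9,140.3,99.4)
t=read_camera('top');s=read_camera('side')
cv2.imwrite('pics/p9.png',np.hstack([t['frame'][200:380,80:280],s['frame'][300:480,250:450]])[:,:,::-1])"
```

```text
t 37.95 tcp [ 391.6 -264.7  209.6] zyaw 99.47 down [ 2.5e-03 -5.0e-04 -1.0e+00] gap 85.3 F [-0.5 -0.7  0.6]
shift [-0.0015  0.0693  0.0001] turn 0.07
```

View pics/p9.png

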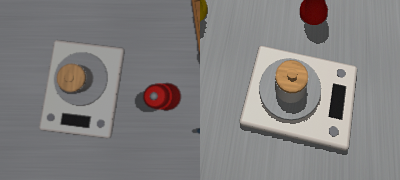

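Request:
{"name": "carry_out", "arguments": {
  "steps": [
    [0, 0.02, 0, 0],
    [0, 0.045, 0, 0],
    [0, 0.06, 0, 0],
    [0, 0.068, 0, 0],
    [0, 0.069, 0, 0],
    [0, 0.069, 0, 0],
    [0, 0.069, 0, 0]
  ]
}}

```text
t: 38.75
tcp_pos: [391.0, -265.1, 140.2]
tool_rot: [-0.705, 0.705, 0.059, -0.057]
wrist_force: [0.3, 0.1, 0.4]
finger_gap: 85.2
```

```bash
python3 -c "
from h import *
go(390.3,-264.9,140.3,99.4)
t=read_camera('top')
f=t['frame'][255:305,130:180];hsv=cv2.cvtColor(f,cv2.COLOR_RGB2HSV);m=((hsv[...,1]>70)&(hsv[...,0]<25)).astype(np.uint8)
M=cv2.moments(m,True);p=np.array([M['m10']/M['m00']+130,M['m01']/M['m00']+255]);print(p,M['m00'],ray(t,p,94))"
```

```text
t 38.75 tcp [ 391.  -265.1  140.2] zyaw 99.41 down [ 1.8e-03 -5.0e-04 -1.0e+00] gap 85.2 F [0.3 0.1 0.4]
shift [-0.0006 -0.0001  0.0003] turn 0.01
[150.63223787 277.45852895] 639.0 [485.95055953 321.37134293  94.        ]
```

Request:
{"name": "carry_out", "arguments": {
  "steps": [
    [0, 0, 0, 0],
    [0, 0, 0, 0],
    [0, 0, 0, 0],
    [0, 0, 0, 0],
    [0, 0, 0, 0],
    [0, 0, 0, 0],
    [0, 0, 0, 0],
    [0, 0, 0, 0],
    [0, 0, 0, 0],
    [0, 0, 0, 0],
    [0, 0, 0, 0]
  ],
  "fingers": 1,
  "force": 40
}}

```text
t: 39.9
tcp_pos: [390.5, -264.9, 139.4]
tool_rot: [-0.705, 0.705, 0.058, -0.058]
wrist_force: [0.0, -1.0, 4.5]
finger_gap: 27.3
```

```bash
python3 -c "
from h import *
go(617.7,49.8,131.4,99.4)"
```

```text
t 39.9 tcp [ 390.5 -264.9  139.4] zyaw 99.4 down [ 4.e-04 -2.e-04 -1.e+00] gap 27.3 F [ 0.  -1.   4.5]
shift [0.2755 0.0081 0.2734] turn 0.0
```

Request:
{"name": "carry_out", "arguments": {
  "steps": [
    [0, -0.008, 0, 0],
    [0, -0.025, 0, 0],
    [0, -0.055, 0, 0],
    [0, -0.09, 0, 0],
    [0, -0.13, 0, 0],
    [0.005, -0.165, 0.005, 0],
    [0.015, -0.18, 0.015, 0],
    [0.035, -0.19, 0.035, 0],
    [0.06, -0.19, 0.06, 0],
    [0.088, -0.19, 0.088, 0],
    [0.117, -0.19, 0.117, 0],
    [0.146, -0.19, 0.146, 0],
    [0.175, -0.19, 0.175, 0],
    [0.204, -0.19, 0.204, 0],
    [0.23, -0.19, 0.229, 0],
    [0.252, -0.19, 0.25, 0],
    [0.267, -0.19, 0.264, 0],
    [0.2757, -0.19, 0.2734, 0],
    [0.2757, -0.19, 0.2734, 0],
    [0.2757, -0.19, 0.2734, 0]
  ]
}}

```text
t: 41.9
tcp_pos: [616.9, 48.8, 329.0]
tool_rot: [-0.704, 0.705, 0.057, -0.058]
wrist_force: [-0.2, -0.9, -3.2]
finger_gap: 27.8
```

Request:
{"name": "carry_out", "arguments": {
  "steps": [
    [0, 0, 0, 0],
    [0, 0, 0, 0],
    [0, 0.015, 0, 0],
    [0, 0.045, 0, 0],
    [0, 0.085, 0, 0],
    [0, 0.12, 0, 0],
    [0, 0.15, 0, 0],
    [0, 0.172, 0, 0],
    [0, 0.185, 0, 0],
    [0, 0.192, 0, 0],
    [0, 0.195, 0, 0],
    [0, 0.196, 0, 0],
    [0, 0.196, 0, 0],
    [0, 0.196, 0, 0]
  ]
}}

```text
t: 43.3
tcp_pos: [618.3, 50.1, 134.2]
tool_rot: [0.705, -0.705, -0.059, 0.057]
wrist_force: [0.4, -1.0, -2.2]
finger_gap: 27.6
```

```bash
python3 -c "
from h import *
go(617.7,49.8,130.5,99.4)"
```

```text
t 43.3 tcp [618.3  50.1 134.2] zyaw 99.41 down [ 1.6e-03  5.0e-04 -1.0e+00] gap 27.6 F [ 0.4 -1.  -2.2]
shift [-0.0006  0.0037 -0.0002] turn 0.01
```

Request:
{"name": "carry_out", "arguments": {
  "steps": [
    [0, 0.001, 0, 0],
    [0, 0.0015, 0, 0],
    [0, 0.002, 0, 0],
    [0, 0.0025, 0, 0],
    [0, 0.003, 0, 0],
    [0, 0.0035, 0, 0],
    [0, 0.0035, 0, 0],
    [0, 0.0035, 0, 0]
  ]
}}

```text
t: 44.1
tcp_pos: [618.2, 50.0, 130.5]
tool_rot: [0.705, -0.705, -0.058, 0.058]
wrist_force: [-1.5, 0.2, 6.1]
finger_gap: 27.9
```

```bash
python3 -c "
from h import *
go(617.7,49.8,130.5,99.4)"
```

```text
t 44.1 tcp [618.2  50.  130.5] zyaw 99.4 down [ 1.2e-03  3.0e-04 -1.0e+00] gap 27.9 F [-1.5  0.2  6.1]
shift [-0.0005  0.     -0.0001] turn 0.0
```

Request:
{"name": "carry_out", "arguments": {
  "steps": [
    [0, 0, 0, 0],
    [0, 0, 0, 0],
    [0, 0, 0, 0],
    [0, 0, 0, 0],
    [0, -0.01, 0, 0],
    [0, -0.03, 0, 0],
    [0, -0.06, 0, 0],
    [0, -0.1, 0, 0],
    [0, -0.14, 0, 0],
    [-0.01, -0.155, -0.015, 0],
    [-0.025, -0.16, -0.045, 0],
    [-0.05, -0.16, -0.085, 0],
    [-0.076, -0.16, -0.128, 0],
    [-0.102, -0.16, -0.172, 0],
    [-0.128, -0.16, -0.216, 0],
    [-0.154, -0.16, -0.26, 0],
    [-0.18, -0.16, -0.304, 0],
    [-0.204, -0.16, -0.344, 0],
    [-0.218, -0.16, -0.368, 0],
    [-0.2237, -0.16, -0.3775, 0]
  ],
  "fingers": 0
}}

```text
t: 46.1
tcp_pos: [455.3, -362.9, 290.1]
tool_rot: [-0.705, 0.705, 0.055, -0.056]
wrist_force: [0.4, 0.3, -0.1]
finger_gap: 85.4
```

Request:
{"name": "carry_out", "arguments": {
  "steps": [
    [0, 0, 0, 0],
    [0, 0, 0, 0],
    [0, 0, 0, 0],
    [0, 0.03, 0, 0],
    [0, 0.07, 0, 0],
    [0, 0.11, 0, 0],
    [0, 0.14, 0, 0],
    [0, 0.158, 0, 0],
    [0, 0.168, 0, 0],
    [0, 0.1715, 0, 0],
    [0, 0.1715, 0, 0],
    [0, 0.1715, 0, 0],
    [0, 0.1715, 0, 0]
  ]
}}

```text
t: 47.4
tcp_pos: [459.3, -359.3, 119.3]
tool_rot: [-0.704, 0.705, 0.059, -0.057]
wrist_force: [0.3, 0.4, 0.2]
finger_gap: 85.5
```

```bash
python3 -c "
from h import *
go(459,-358.8,119,99.4)"
```

```text
t 47.4 tcp [ 459.3 -359.3  119.3] zyaw 99.42 down [ 1.8e-03 -7.0e-04 -1.0e+00] gap 85.5 F [0.3 0.4 0.2]
shift [-0.0002  0.0003  0.0005] turn 0.02
```

Request:
{"name": "carry_out", "arguments": {
  "steps": [
    [0, 0, 0, 0],
    [0, 0, 0, 0],
    [0, 0, 0, 0],
    [0, 0, 0, 0],
    [0, 0, 0, 0],
    [0, 0, 0, 0],
    [0, 0, 0, 0],
    [0, 0, 0, 0],
    [0, 0, 0, 0],
    [0, 0, 0, 0],
    [0, 0, 0, 0]
  ],
  "fingers": 1,
  "force": 40
}}

```text
t: 48.5
tcp_pos: [458.8, -359.2, 118.6]
tool_rot: [-0.705, 0.705, 0.058, -0.058]
wrist_force: [-0.1, -0.6, 5.1]
finger_gap: 35.6
```

```bash
python3 -c "
from h import *
go(567.9,-27.4,110,99.4)"
```

```text
t 48.5 tcp [ 458.8 -359.2  118.6] zyaw 99.4 down [ 5.e-04 -3.e-04 -1.e+00] gap 35.6 F [-0.1 -0.6  5.1]
shift [0.1618 0.0085 0.3096] turn -0.0
```

Request:
{"name": "carry_out", "arguments": {
  "steps": [
    [0, -0.008, 0, 0],
    [0, -0.025, 0, 0],
    [0, -0.055, 0, 0],
    [0, -0.09, 0, 0],
    [0, -0.13, 0, 0],
    [0, -0.165, 0.01, 0],
    [0, -0.185, 0.03, 0],
    [0, -0.195, 0.06, 0],
    [0.006, -0.195, 0.095, 0],
    [0.016, -0.195, 0.135, 0],
    [0.036, -0.195, 0.175, 0],
    [0.06, -0.195, 0.212, 0],
    [0.09, -0.195, 0.246, 0],
    [0.12, -0.195, 0.275, 0],
    [0.145, -0.195, 0.296, 0],
    [0.157, -0.195, 0.306, 0],
    [0.1618, -0.195, 0.3096, 0],
    [0.1618, -0.195, 0.3096, 0],
    [0.1618, -0.195, 0.3096, 0]
  ]
}}

```text
t: 50.4
tcp_pos: [566.8, -29.2, 313.6]
tool_rot: [-0.705, 0.705, 0.057, -0.057]
wrist_force: [-0.4, -0.3, -1.5]
finger_gap: 35.3
```

Request:
{"name": "carry_out", "arguments": {
  "steps": [
    [0, 0, 0, 0],
    [0, 0, 0, 0],
    [0, 0.015, 0, 0],
    [0, 0.045, 0, 0],
    [0, 0.085, 0, 0],
    [0, 0.12, 0, 0],
    [0, 0.15, 0, 0],
    [0, 0.175, 0, 0],
    [0, 0.19, 0, 0],
    [0, 0.197, 0, 0],
    [0, 0.2, 0, 0],
    [0, 0.201, 0, 0],
    [0, 0.201, 0, 0],
    [0, 0.201, 0, 0]
  ]
}}

```text
t: 51.8
tcp_pos: [568.4, -27.1, 113.2]
tool_rot: [0.705, -0.705, -0.059, 0.057]
wrist_force: [0.4, 0.1, -2.6]
finger_gap: 35.3
```

```bash
python3 -c "
from h import *
go(567.9,-27.4,109.5,99.4)"
```

```text
t 51.8 tcp [568.4 -27.1 113.2] zyaw 99.41 down [ 1.9e-03  4.0e-04 -1.0e+00] gap 35.3 F [ 0.4  0.1 -2.6]
shift [-0.0005  0.0037 -0.0003] turn 0.01
```

Request:
{"name": "carry_out", "arguments": {
  "steps": [
    [0, 0.001, 0, 0],
    [0, 0.0015, 0, 0],
    [0, 0.002, 0, 0],
    [0, 0.0025, 0, 0],
    [0, 0.003, 0, 0],
    [0, 0.0035, 0, 0],
    [0, 0.0035, 0, 0],
    [0, 0.0035, 0, 0]
  ]
}}

```text
t: 52.6
tcp_pos: [568.0, -27.2, 109.6]
tool_rot: [0.705, -0.705, -0.058, 0.058]
wrist_force: [-2.0, -0.7, 5.5]
finger_gap: 35.1
```

Request:
{"name": "carry_out", "arguments": {
  "steps": [
    [0, 0, 0, 0],
    [0, 0, 0, 0],
    [0, 0, 0, 0],
    [0, 0, 0, 0],
    [0, -0.01, 0, 0],
    [0, -0.03, 0, 0],
    [0, -0.06, 0, 0],
    [0, -0.1, 0, 0],
    [0, -0.14, 0, 0],
    [-0.006, -0.16, -0.025, 0],
    [-0.014, -0.17, -0.065, 0],
    [-0.024, -0.17, -0.11, 0],
    [-0.034, -0.17, -0.155, 0],
    [-0.044, -0.17, -0.2, 0],
    [-0.052, -0.17, -0.235, 0],
    [-0.0556, -0.17, -0.2518, 0],
    [-0.0556, -0.17, -0.2518, 0],
    [-0.0556, -0.17, -0.2518, 0],
    [-0.0556, -0.17, -0.2518, 0]
  ],
  "fingers": 0
}}

```text
t: 54.5
tcp_pos: [554.6, -282.8, 278.8]
tool_rot: [0.705, -0.704, -0.059, 0.059]
wrist_force: [-1.0, 0.5, 0.5]
finger_gap: 85.4
```

Request:
{"name": "carry_out", "arguments": {
  "steps": [
    [0, 0.03, 0, 0],
    [0, 0.07, 0, 0],
    [0, 0.11, 0, 0],
    [0, 0.135, 0, 0],
    [0, 0.148, 0, 0],
    [0, 0.153, 0, 0],
    [0, 0.153, 0, 0],
    [0, 0.153, 0, 0],
    [0, 0.153, 0, 0],
    [0, 0.153, 0, 0]
  ]
}}

```text
t: 55.5
tcp_pos: [554.6, -284.8, 126.9]
tool_rot: [-0.705, 0.705, 0.059, -0.057]
wrist_force: [0.5, 0.8, -0.6]
finger_gap: 85.7
```

```bash
python3 -c "
from h import *
go(554.2,-284.6,126.6,99.4)"
```

```text
t 55.5 tcp [ 554.6 -284.8  126.9] zyaw 99.41 down [ 1.8e-03 -4.0e-04 -1.0e+00] gap 85.7 F [ 0.5  0.8 -0.6]
shift [-0.0003  0.0003  0.0003] turn 0.01
```

Request:
{"name": "carry_out", "arguments": {
  "steps": [
    [0, 0, 0, 0],
    [0, 0, 0, 0],
    [0, 0, 0, 0],
    [0, 0, 0, 0],
    [0, 0, 0, 0],
    [0, 0, 0, 0],
    [0, 0, 0, 0],
    [0, 0, 0, 0],
    [0, 0, 0, 0],
    [0, 0, 0, 0],
    [0, 0, 0, 0]
  ],
  "fingers": 1,
  "force": 40
}}

```text
t: 56.6
tcp_pos: [554.2, -284.8, 126.1]
tool_rot: [-0.705, 0.705, 0.058, -0.058]
wrist_force: [-0.2, -0.7, 5.1]
finger_gap: 43.7
```

```bash
python3 -c "
from h import *
go(641.2,-82.6,117.6,99.4)"
```

```text
t 56.6 tcp [ 554.2 -284.8  126.1] zyaw 99.4 down [ 7.e-04 -4.e-04 -1.e+00] gap 43.7 F [-0.2 -0.7  5.1]
shift [0.1188 0.0085 0.1853] turn 0.0
```

Request:
{"name": "carry_out", "arguments": {
  "steps": [
    [0, -0.008, 0, 0],
    [0, -0.025, 0, 0],
    [0, -0.05, 0, 0],
    [0, -0.08, 0, 0],
    [0, -0.11, 0, 0],
    [0.008, -0.14, 0.012, 0],
    [0.022, -0.16, 0.035, 0],
    [0.04, -0.165, 0.062, 0],
    [0.058, -0.165, 0.09, 0],
    [0.076, -0.165, 0.118, 0],
    [0.092, -0.165, 0.143, 0],
    [0.106, -0.165, 0.165, 0],
    [0.115, -0.165, 0.179, 0],
    [0.1188, -0.165, 0.1853, 0],
    [0.1188, -0.165, 0.1853, 0],
    [0.1188, -0.165, 0.1853, 0],
    [0.1188, -0.165, 0.1853, 0]
  ]
}}

```text
t: 58.3
tcp_pos: [640.3, -84.4, 291.1]
tool_rot: [-0.705, 0.705, 0.057, -0.057]
wrist_force: [-0.5, -0.3, -2.4]
finger_gap: 43.9
```

Request:
{"name": "carry_out", "arguments": {
  "steps": [
    [0, 0.015, 0, 0],
    [0, 0.045, 0, 0],
    [0, 0.08, 0, 0],
    [0, 0.11, 0, 0],
    [0, 0.137, 0, 0],
    [0, 0.155, 0, 0],
    [0, 0.165, 0, 0],
    [0, 0.169, 0, 0],
    [0, 0.17, 0, 0],
    [0, 0.171, 0, 0],
    [0, 0.171, 0, 0],
    [0, 0.171, 0, 0]
  ]
}}

```text
t: 59.5
tcp_pos: [641.4, -82.3, 120.6]
tool_rot: [0.705, -0.705, -0.059, 0.058]
wrist_force: [0.0, 0.5, -2.3]
finger_gap: 43.9
```

```bash
python3 -c "
from h import *
go(641.2,-82.6,117.1,99.4)"
```

```text
t 59.5 tcp [641.4 -82.3 120.6] zyaw 99.42 down [ 1.4e-03  2.0e-04 -1.0e+00] gap 43.9 F [ 0.   0.5 -2.3]
shift [-0.0002  0.0035 -0.0003] turn 0.02
```

Request:
{"name": "carry_out", "arguments": {
  "steps": [
    [0, 0.001, 0, 0],
    [0, 0.0015, 0, 0],
    [0, 0.002, 0, 0],
    [0, 0.0025, 0, 0],
    [0, 0.003, 0, 0],
    [0, 0.0035, 0, 0],
    [0, 0.0035, 0, 0],
    [0, 0.0035, 0, 0]
  ]
}}

```text
t: 60.3
tcp_pos: [641.3, -82.5, 117.1]
tool_rot: [0.705, -0.705, -0.058, 0.058]
wrist_force: [-1.7, 0.2, 5.6]
finger_gap: 44.0
```

Request:
{"name": "carry_out", "arguments": {
  "steps": [
    [0, 0, 0, 0],
    [0, 0, 0, 0],
    [0, 0, 0, 0],
    [0, 0, 0, 0],
    [0, 0, 0, 0],
    [0, -0.01, 0, 0],
    [0, -0.03, 0, 0],
    [0, -0.06, 0, 0],
    [0, -0.1, 0, 0],
    [0, -0.14, 0, 0],
    [-0.005, -0.165, -0.01, 0],
    [-0.015, -0.18, -0.03, 0],
    [-0.035, -0.182, -0.06, 0],
    [-0.055, -0.182, -0.1, 0],
    [-0.075, -0.182, -0.14, 0],
    [-0.1, -0.182, -0.18, 0],
    [-0.115, -0.182, -0.22, 0],
    [-0.12, -0.182, -0.25, 0],
    [-0.12, -0.182, -0.26, 0],
    [-0.12, -0.182, -0.26, 0]
  ],
  "fingers": 0
}}

```text
t: 62.3
tcp_pos: [563.4, -360.9, 297.8]
tool_rot: [-0.705, 0.705, 0.056, -0.057]
wrist_force: [0.5, 0.2, 1.5]
finger_gap: 85.1
```

Request:
{"name": "carry_out", "arguments": {
  "steps": [
    [0, 0, 0, 0],
    [0, 0, 0, 0],
    [0, 0, 0, 0],
    [0, 0, 0, 0],
    [0, 0, 0, 0]
  ]
}}

```text
t: 62.8
tcp_pos: [565.3, -357.8, 298.4]
tool_rot: [0.705, -0.705, -0.058, 0.058]
wrist_force: [0.4, -0.6, 0.4]
finger_gap: 85.5
```

```bash
python3 - <<'E'
from h import *
t=read_camera("top");s=read_camera("side")
o=cv2.imread("pics/top0.png")
cr=lambda f:cv2.resize(f[170:285,255:395],None,fx=2.8,fy=2.8,interpolation=cv2.INTER_CUBIC)
n=t["frame"][:,:,::-1]
a=np.hstack([cr(o),cr(n)]); b=np.zeros((240,a.shape[1],3),np.uint8); b[:,:300]=n[120:360,100:400]; b[:,320:620]=s["frame"][140:380,180:480,::-1]
cv2.imwrite("pics/p10.png",np.vstack([a,b])); print(a.shape)
# shift of each thing, old vs new, by phase correlation of top/side crops
os=cv2.imread("pics/side0.png")
def sh(A,B,x,y,w,h):
    f=lambda I:cv2.GaussianBlur(cv2.cvtColor(np.ascontiguousarray(I[y:y+h,x:x+w]),cv2.COLOR_BGR2GRAY),(0,0),1).astype(np.float32)
    T=f(B)[5:-5,5:-5]; r=cv2.matchTemplate(f(A),T,cv2.TM_CCOEFF_NORMED); _,v,_,l=cv2.minMaxLoc(r); return round(v,3),(5-l[0],5-l[1])
for k,bx in dict(oilcollar=(275,190,32,32),soycap=(314,217,36,36),millhead=(342,177,36,36)).items(): print(k,sh(o,n,*bx))
for k,bx in dict(oil=(270,200,40,80),soy=(300,188,40,60),mill=(270,160,40,50)).items(): print("side",k,sh(os,s["frame"][:,:,::-1],*bx))
E
```

```text
(322, 784, 3)
oilcollar (0.997, (0, 0))
soycap (0.931, (0, 0))
millhead (0.998, (0, 0))
side oil (0.781, (0, 0))
side soy (0.85, (0, 0))
side mill (0.998, (0, 0))
```

View pics/p10.png

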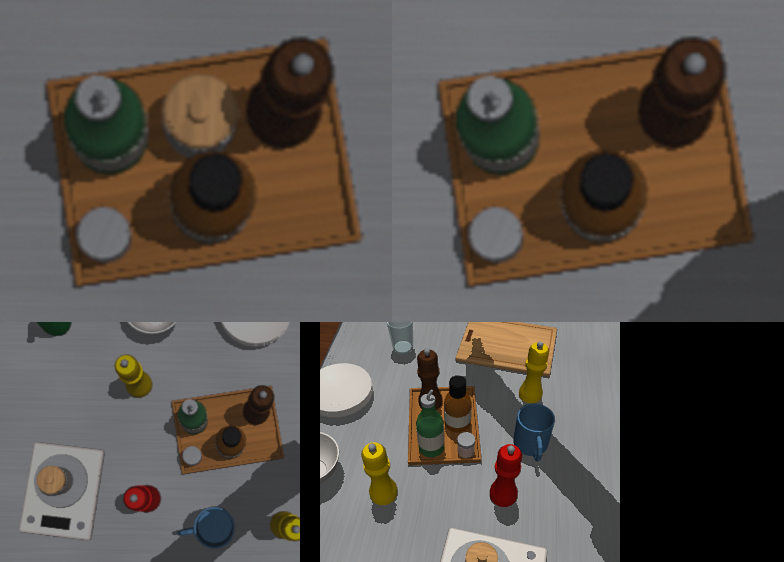

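All three are back where they stood, with no pixel shift between the old and new views. The salt pot is on the plate and the arm is clear, so I'm handing in.

```bash
python3 -c "
from workcell import bot
print(bot.hand_in())"
```

```text
the job is handed in; nothing more can be done
None
```

The job is done and handed in at about 63 s of the 144 s allowed. I moved the mill, soy bottle and oil bottle to the board, stood the salt pot on the scale plate, then put the oil, soy and mill back on the tray.

- **Salt pot:** the top camera, checked after I released it, put it at (486.0, 321.4). The plate's centre measured about (486.5, 321.5).
- **Bottles and mill:** I released each within about 0.5 mm of where I had gripped it. In the before/after pictures none had shifted by a whole pixel (one pixel is about 2 mm). All three stood upright.
- **Spice jar, mug and tumbler:** they look undisturbed in the last views, but I did not measure them.
- **Forces:** set-down readings were about 5–7 N at the wrist.

Some checks disagreed or were weaker:

- **Soy bottle:** I measured it about 63 mm from the salt pot, not the 67 mm stated. I trusted the measurement and returned it to where I found it.
- **Side camera:** its estimates ran about 5 mm higher in y than the top camera's. I used the top and wrist cameras instead.
- **Image matching:** three of the six matches were less exact. They scored 0.78 for the oil bottle and 0.85 for the soy bottle in the side view, and 0.93 for the soy cap from above. I think the missing salt pot behind them explains it.

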